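# Clamp the reagent trough in the dosing station and set its depth probe

## Robot

A 7-joint arm with a two-finger parallel gripper is mounted at the origin on the work surface. World frame = base frame: x ahead of the robot, y to its left, z up, the work surface at z = 0. Lengths are in mm, angles in rad, forces in N, time in s.
With the tool pointing down it reaches from about 400 to 850 mm from the base axis. Payload 4.5 kg.
Tool frame: the origin (TCP) lies between the finger pads; the fingertips stand 11 mm ahead of it and the grasp point (between the pads) lies 8 mm behind it; z points along the fingers, y is the direction in which the jaws open and shut (so a half turn about z gives the same grasp; the last joint's range is limited). The gripper opens to 85 mm and grips with 20 to 120 N. Pads are 22 mm wide; open, the fingers measure 114 mm over their backs; the gripper's body (76 mm by 85 mm) begins 54 mm behind the grasp point. The pads swing forward as they close: fully open they stand 13 mm farther back than shut.
Start: joints at [-1.312, 0.689, -0.195, 1.565, 0.157, 0.902, -0.215], TCP at [139.298, 609.302, 242.317] pointing down, gripper open.
Joint ranges: [-3.01, 3.01], [-0.46, 2.08], [-1.47, 1.51], [0.13, 2.56], [-1, 4.14], [0.04, 2.09], [-2.66, 2.66]. Speed limits (rad/s): [2.57, 2.57, 3.14, 3.14, 3.14, 3.14, 3.14].

## Interface

Orientations are given as [roll, pitch, yaw] about the fixed x, y, z axes, in that order (R = Rz(yaw) Ry(pitch) Rx(roll)).
In Python, from workcell import observe, grab_frame, finish_job gives the robot as it stands.
- The arm moves only by the tool apply_moves, never from a script. Its argument "rows" is a list of rows, each a list of 6 numbers: the shift along the tool's x, y, z in units of 30 mm (1.0 is 30 mm), then the turn, a rotation vector about the tool's x, y, z in units of 5 degrees (1.0 is 5 degrees). In form: [[x, y, z, wx, wy, wz], ...]. A call has 1 to 20 rows; each row shifts and turns the pose as measured when the row begins, along the tool's axes as they then stand; what a row does not reach is not made up. A row lasts 1/12 s, in which the tool goes at most 41.7 mm and 7.16 degrees, less where a joint would pass 70% of its speed; a pose out of reach is approached as far as the arm can. A call is refused whole if a number of a shift passes 1 or a number of a turn 1, either way. A call with a gripper value outside its range is refused whole. "claw" is the finger opening in mm, from 0 to 85.4, set as the call begins (left out, the last holds). The fingers move at their own pace and stop on an object; "force" is the grip in N (left out, the last holds). Time passes only in rows, so rows that do not move let the fingers close. It gives the time, the measured TCP pose, the force and the opening at its end, in the units of the state.
- observe(): the state, without advancing time (a new reading comes with each control period).
- grab_frame(name): name is "scene" or "top" or "wrist"; returns a dict with "pixels" (384x512x3 uint8, blue, green, red), "K" (3x3 intrinsics, pixels), "pose" (4x4, takes a point from camera to world coordinates). Camera axes: x right, y up, looking along -z (the intrinsics and any distortion apply to the point x, -y, -z); pixel columns grow to the right and rows downward; lengths in mm; the calibration is good to about 2 mm. The wrist camera is an equidistant fisheye: a pixel r from the principal point sees the ray r / f radians off the axis. A picture is of the moment at which its call begins. There is no depth.
- finish_job(): hands the job in, once; it reports no verdict.
The state is a dict: "t": time; "qpos": joint angles; "qvel": joint speeds; "joint_efforts": joint torques, N m; "position": TCP position; "eef_rot": TCP orientation; "contact_force": force on the tool from outside, world axes, zero at the start; "wrist_torque": the same for the moment, N m; "opening": finger opening in mm.
Only numpy, scipy, OpenCV 4.12 (cv2) and the standard library are available. Lean on these libraries where they do the work, as an engineer would, in place of code of your own. Each camera call takes 0.05 s, during which the arm holds its last target. There are 200 camera calls.

## Task

Push the dosing station's spring-loaded jaw back until its latch catches it and it stays open by itself, slide the white trough along the deck fully home against the end stop, then press the latch's pad so that the jaw snaps shut and clamps the trough against the fence. After that lower the depth probe until its tip touches the trough's floor, and leaving it there swing its clamp lever round as far as it will go to lock the slide. Do not lift or tip the trough, and leave the other things on the bench where they are.

Things in the scene. Friction and masses are not known exactly. Their poses are not given: they have to be found in the camera images.
- station: Dosing station bolted to the bench. Origin: on the bench, under the centre of the trough when home. Axes turn with it: x away from the robot, y left along the deck to the loading end, z up; all offsets below are in these axes, in mm, heights above the bench. Deck 6 thick, x -62 to 100, y -130 to 260; a tongue (y -35 to 35) carries the latch out to x 192.
- nest_home (a point): Centre of the nest on top of the deck, 6 high, station (0, 0): the trough's underside centre belongs here. Near fence: inner face x -43, 10 thick, top 26 high, y -74 to 260. End stop: face y -64, 10 thick, x -53 to 45, top 32 high. Probe column at (0, -100); its bracket, 28 wide, reaches to y -29, 116 to 140 high.
- trough_mid (a point): Centre of the loose trough (open white basin, 86 along its x, 128 along its y, 50 high, 0.2 to 0.45 kg, too wide to grasp), 25 above its underside. Starts on the deck's loading end, nearly parallel to the fence. Home: end face on the end stop, near side on the fence; slid in with the jaw open it may stand up to 26 off the fence and the closing jaw pushes it over.
- trough_floor (a point): Middle of the upper face of the trough's inner floor, 5 above its underside, 11 above the bench. Walls 5 thick.
- jaw (a joint): Travel of the sprung jaw, m: 0 = closed (face at station x 35, y -45 to 50, 11 to 36 high, slanted lead-in to y 75), grows as it is pushed along station +x, stop at 0.042. Spring 4.5 N at 0, 10 N at the stop: let go, it snaps back, unless pushed past about 0.036, where its pin drops behind the latch tooth; it then rests at about 0.034. With the trough clamped: about 0.008.
- jaw_paddle (a point): Point on the face (robot's side) of the jaw's upright steel paddle, for pushing: paddle 55 wide along y, 9 thick, 62 to 116 high, standing on a post, so above the trough's rim; the point is mid-width, 90 above the bench. Moves with the jaw; at station (40, 62) when closed. The raised probe head is 105 away.
- latch (a joint): Angle of the rocking latch, rad: 0 = tooth down (rest), grows as its pad is pressed down, stop at 0.38. Sprung back to 0. Above about 0.2 to 0.25 the jaw is let go. Needs about 3 to 6 N on the pad.
- latch_pad (a point): Middle of the top of the round grey press pad on the latch's far end, 36 dia; at rest 64 above the bench, at station (165, 0). It goes down about 13 when fully pressed.
- probe_tip (a point): Lower end of the depth probe: upright steel rod, 8 dia, at station (0, -42), through the bracket. Starts 65 to 80 above the bench.
- probe_head (a point): Centre of the top of the probe's grey head, 40 dia x 12, always 170 above the tip.
- probe (a joint): Probe slide, m: 0 = highest, grows downward, to 0.085 at most. Stays where it is left; friction 2.5 N, so 2 to 4 N on the head pushes it down. The trough's floor is met at about 0.069.
- lever (a joint): Clamp lever of the probe slide, rad, about an upright pivot on the bracket: 0 = free, lever pointing along station -x (to the robot); grows counter-clockwise seen from above, towards station -y. At about 1.2 its short cam nose comes up against the rod: slide clamped. Starts at 0 to 0.15. Stays where it is left; about 2 N at the post moves it.
- lever_pivot (a point): On the lever's pivot axis, station (0, -66), 147 above the bench, mid-height of the 10 thick bar.
- lever_post (a point): Middle of the upright grey post at the lever's end, 16 dia, 142 to 184 above the bench (the point at 163), 75 from the pivot.
- amber: Bystander: brown glass bottle, 60 dia x 130 high, standing beyond the end-stop side of the latch. Origin: centre of its underside.
- tipbox: Bystander: pipette-tip box, 85 x 125 x 66, to the robot's right. Origin: centre of its underside.
- cap: Bystander: loose screw cap, 54 dia x 18 high, lying between robot and station. Origin: centre of its underside.
- timer: Bystander: bench timer, 60 x 75 x 20, lying between robot and station. Origin: centre of its underside.
- pipette: Bystander: pipette lying flat, about 250 long, 30 wide, 22 high, beyond the loading end of the deck; origin about 5 mm from mid-length, on its underside.
Not all that is in view belongs to the job. What is shaped like the part that bears trough_mid but purple or turquoise is not meant.

How it is judged:
By the outcome, as a careful person would: the job done as asked, in the order asked, and still so for the second after the job is handed in, with the robot touching nothing.
It also fails if it takes over 67 s, if anything falls off the work surface, if the arm or the gripper's body presses on something with over 40 N, if the wrist force passes 120 N, or if a joint passes its speed limit or range.

## Working session

There is one attempt and no reset: what is moved stays moved. The work goes in short steps, Python scripts to look and compute and a tool call to move; the robot and the scene stay as the last step left them, time stands still between calls to the robot, and variables do not carry over. Pictures are saved under pics/ and viewed, about 8 in all and at most 12, crops included, and the job is handed in when it is done.

Besides the shell and the picture viewer there is one more tool, called after "Emit:" as name(argument=value, ...) on one line, values as JSON. apply_moves: Moves the arm, as the interface text tells. Its arguments: {"type":"object","properties":{"rows":{"type":"array"},"claw":{"type":"number"},"force":{"type":"number"}},"required":["rows"]}

```bash
mkdir -p pics; ls
cat > h.py <<'E'
import numpy as np, cv2
from workcell import observe, grab_frame, finish_job
def ray(f,u,v):
    K=f["K"];P=np.array(f["pose"]);d=np.array([(u-K[0][2])/K[0][0],-(v-K[1][2])/K[1][1],-1.])
    return P[:3,3],P[:3,:3]@d
def onz(f,u,v,z):
    o,d=ray(f,u,v);return o+d*(z-o[2])/d[2]
def proj(f,p):
    K=np.array(f["K"]);P=np.array(f["pose"]);c=P[:3,:3].T@(np.array(p)-P[:3,3]);return K[0,0]*c[0]/-c[2]+K[0,2],K[1,1]*-c[1]/-c[2]+K[1,2]
E
python3 - <<'E'
from h import *
a=grab_frame("scene");b=grab_frame("top")
for n,f in(("scene",a),("top",b)):
    np.savez(n+"0.npz",**{k:np.array(f[k]) for k in("pixels","K","pose")})
    print(f.keys(),np.round(f["K"],1).tolist(),np.round(f["pose"],3).tolist())
    cv2.imwrite(f"pics/{n}0.png",cv2.resize(f["pixels"],(800,600),interpolation=cv2.INTER_CUBIC))
print(observe())
E
```

```text
pics
dict_keys(['pixels', 'K', 'pose']) [[419.6, 0.0, 247.6], [0.0, 419.6, 195.7], [0.0, 0.0, 1.0]] [[0.879, -0.365, 0.307, 818.762], [0.477, 0.678, -0.559, -674.372], [-0.004, 0.638, 0.77, 1005.802], [0.0, 0.0, 0.0, 1.0]]
dict_keys(['pixels', 'K', 'pose']) [[361.0, 0.0, 259.8], [0.0, 361.0, 191.4], [0.0, 0.0, 1.0]] [[0.008, 0.996, -0.092, 358.225], [-1.0, 0.01, 0.024, -60.833], [0.025, 0.092, 0.995, 1192.135], [0.0, 0.0, 0.0, 1.0]]
{'t': 0.1, 'qpos': array([-1.31220653,  0.68993163, -0.19450456,  1.56623224,  0.15732271,
        0.90249929, -0.2150889 ]), 'qvel': array([-1.11067553e-03, -3.85561818e-03, -1.94409045e-03, -2.29735264e-03,
       -1.74340407e-03, -8.45435361e-05, -6.31703446e-04]), 'joint_efforts': array([-3.42474348e-03, -5.40600049e+01, -1.27144810e+00, -1.58984256e+01,
        9.41692502e-03,  4.40461983e-03, -6.59796314e-06]), 'position': array([139.24403424, 608.71548242, 241.5462442 ]), 'eef_rot': array([-3.13992075e+00,  1.46192424e-04,  2.91689154e+00]), 'contact_force': array([ 0.07354548,  0.29874783, -0.06355211]), 'wrist_torque': array([-0.01969563, -0.01472415,  0.0013126 ]), 'opening': 85.4565929053502}
```

View pics/scene0.png

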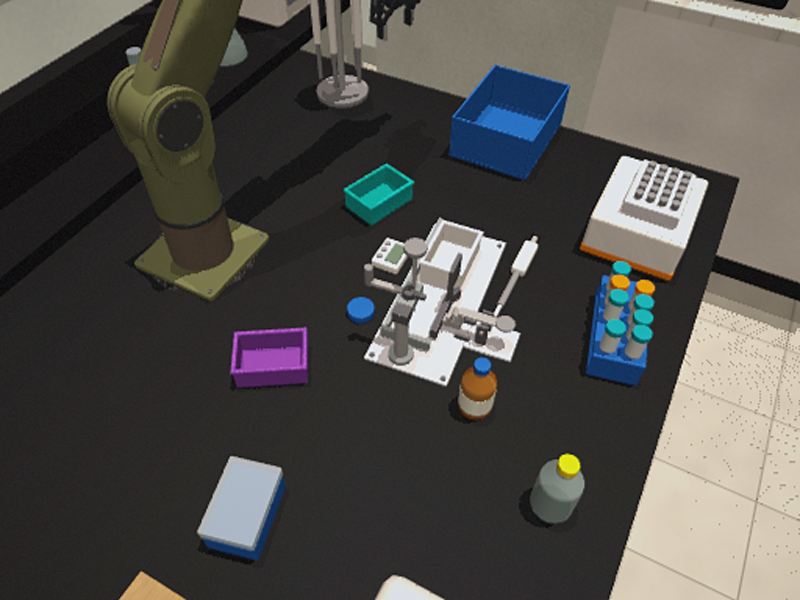

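View pics/top0.png

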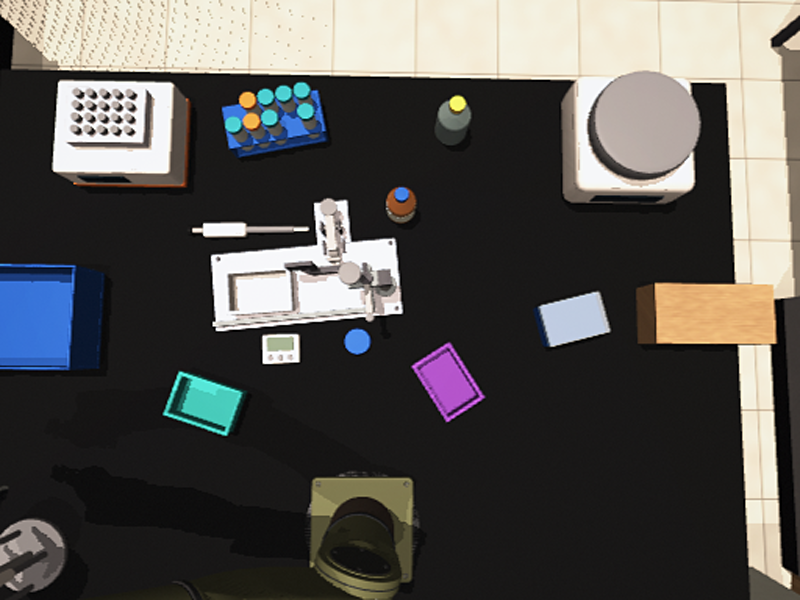

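Scene view: station centre about (445,300), the white trough at (450,250) on the loading end. Purple at (270,355) and turquoise at (378,193) are lookalikes on the bench. The trough meant is the white one on the deck. Top view: deck corners about (211,254), (396,238), (402,314), (216,330); pad (328,207), probe head (349,273).

Run:
```python
from h import *
f=dict(np.load("top0.npz"));g=f["pixels"]
x0,y0,x1,y1=125,120,265,220
c=cv2.resize(g[y0:y1,x0:x1],None,fx=5.7,fy=5.7,interpolation=cv2.INTER_CUBIC);cv2.imwrite("pics/crop1.png",c)
s=dict(np.load("scene0.npz"))
cv2.imwrite("pics/crop2.png",cv2.resize(s["pixels"][135:255,225:355],None,fx=5,fy=5,interpolation=cv2.INTER_CUBIC))
m=(g.min(2)>150).astype(np.uint8);m[:118]=0;m[222:]=0;m[:,:132]=0;m[:,262:]=0
n,l,st,_=cv2.connectedComponentsWithStats(m);k=1+st[1:,4].argmax();print(st[k])
h=cv2.convexHull(cv2.findContours((l==k).astype(np.uint8),0,2)[0][0]).reshape(-1,2)
for u,v in h: print(u,v,np.round(onz(f,u,v,6),0)[:2])
```

```text
[ 135  127  123   85 5253]
211 127 [683.  75.]
221 128 [680.  42.]
252 153 [596. -63.]
253 157 [583. -66.]
255 177 [516. -73.]
257 198 [446. -81.]
257 199 [443. -81.]
256 200 [440. -77.]
237 204 [426. -15.]
144 211 [400. 287.]
138 211 [400. 307.]
136 208 [410. 313.]
135 169 [538. 322.]
135 164 [555. 322.]
136 163 [558. 319.]
201 130 [672. 108.]
209 127 [683.  82.]
```

View pics/crop1.png

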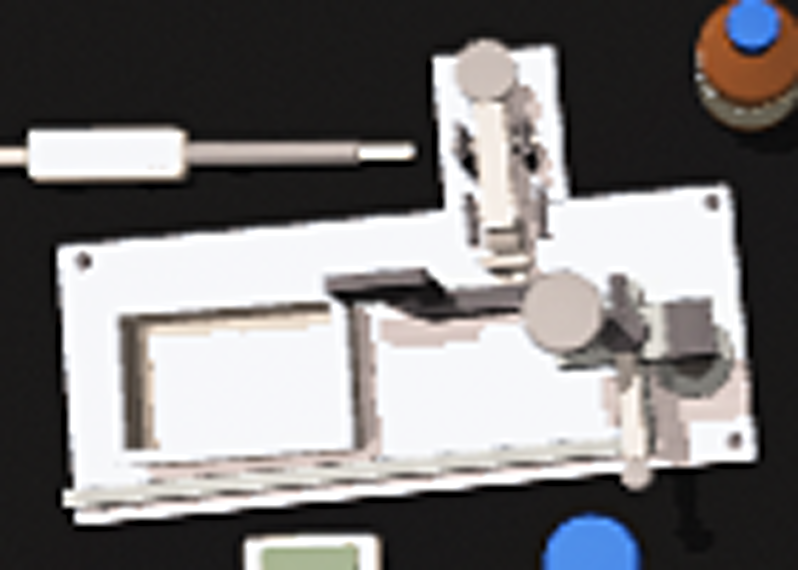

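View pics/crop2.png

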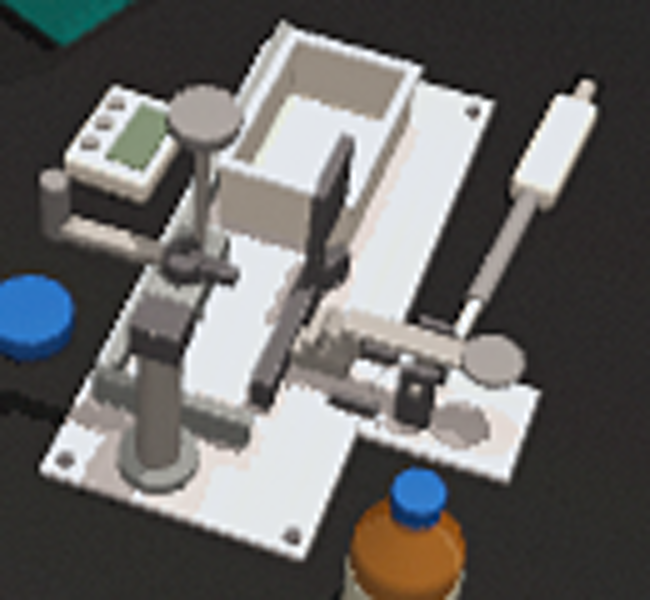

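```bash
cat > st.py <<'E'
from h import *
f=dict(np.load("top0.npz"))
def full(u,v,s=5.7,x0=125,y0=120): return (u+.5)/s-.5+x0,(v+.5)/s-.5+y0
C=[((60,245),(100,260)),((731,186),(100,-130)),((757,459),(-62,-130)),((78,522),(-62,260)),((433,57),(192,35)),((555,45),(192,-35))]
W=np.array([onz(f,*full(*c),6)[:2] for c,_ in C]);S=np.array([s for _,s in C],float)
a=S-S.mean(0);b=W-W.mean(0)
yaw=np.arctan2((a[:,0]*b[:,1]-a[:,1]*b[:,0]).sum(),(a*b).sum())
R=np.array([[np.cos(yaw),-np.sin(yaw)],[np.sin(yaw),np.cos(yaw)]]);T=W.mean(0)-R@S.mean(0)
def w(x,y): return R@[x,y]+T
def inv(p): return R.T@(np.array(p)[:2]-T)
E
python3 - <<'E'
from st import *
print("yaw",yaw,"T",T);print(np.round(W-(S@R.T+T),1))
print("pad",inv(onz(f,*full(486,70),64)))
for z in(235,243,250):print("head",inv(onz(f,*full(562,312),z)),"post",inv(onz(f,*full(636,482),184)))
# trough top rim corners crop2/crop1
for c in((118,318),(366,296)): print("rim",inv(onz(f,*full(*c),56)))
s=dict(np.load("scene0.npz"))
q=lambda u,v:((u+.5)/5-.5+225,(v+.5)/5-.5+135)
print("scene deck",[np.round(inv(onz(s,*q(*c),6)),1) for c in((492,100),(303,556),(42,468),(541,392),(509,480))])
print("scene pad",inv(onz(s,*q(494,359),64)))
print("scene rim",[np.round(inv(onz(s,*q(*c),56)),1) for c in((286,22),(423,66),(362,212),(215,166))])
P=np.array
o1,d1=ray(f,*full(562,310));o2,d2=ray(s,*q(204,112))
t=np.linalg.lstsq(np.c_[d1,-d2],o2-o1,rcond=None)[0];p1=o1+t[0]*d1;p2=o2+t[1]*d2;print("head3d",p1,p2,inv(p1),inv(p2))
o1,d1=ray(f,*full(636,480));o2,d2=ray(s,*q(53,177))
t=np.linalg.lstsq(np.c_[d1,-d2],o2-o1,rcond=None)[0];p1=o1+t[0]*d1;p2=o2+t[1]*d2;print("post3d",p1,p2,inv(p1),inv(p2))
for n,p in dict(home=(0,0),paddle=(40,62),pad=(165,0),probe=(0,-42),pivot=(0,-66),post=(-75,-66)).items(): print(n,w(*p).round(1))
E
```

```text
yaw 0.10354526166327903 T [487.05926429  53.84288148]
[[-0.1 -0.6]
 [-0.8 -0.3]
 [ 0.6 -0.1]
 [ 1.1 -0.3]
 [-0.8  1.4]
 [ 0.2 -0.1]]
pad [165.13013592   1.06744674]
head [  0.58449281 -40.12145134] post [-78.92543457 -65.66203739]
head [ -0.59053073 -40.62816058] post [-78.92543457 -65.66203739]
head [ -1.61867633 -41.07153117] post [-78.92543457 -65.66203739]
rim [ 46.05561682 215.24381253]
rim [45.77327331 78.4742988 ]
scene deck [array([ 99.4, 267.1]), array([ 101.7, -124.1]), array([ -58.6, -124.7]), array([194.9,  39.6]), array([194.7, -29.6])]
scene pad [167.40415536   6.13927673]
scene rim [array([-39. , 234.6]), array([ 57.2, 229. ]), array([60.7, 92.3]), array([-35.9,  94.3])]
head3d [491.75228145  13.46788582 241.97132797] [493.51167278  14.67709928 242.31313521] [  0.4947083  -40.64381809] [  2.36966099 -39.62293247]
post3d [416.21548594 -19.68850666 185.88218393] [420.68647745 -16.49972829 186.27023435] [-78.06456617 -65.81511592] [-73.2879282  -63.10553988]
home [487.1  53.8]
paddle [520.4 119.6]
pad [651.2  70.9]
probe [491.4  12.1]
pivot [493.9 -11.8]
post [419.3 -19.6]
```

```bash
cat > go.py <<'E'
import sys
from st import *
from scipy.spatial.transform import Rotation as Ro
s=observe();p=np.array(s["position"]);M=Ro.from_euler("xyz",s["eef_rot"])
print("t",round(s["t"],2),"station",inv(p).round(1),"z",p[2].round(1),"yaw rel",round(s["eef_rot"][2]-yaw,3),"F",np.round(np.r_[R.T@s["contact_force"][:2],s["contact_force"][2]],1),"open",round(s["opening"],1))
a=[float(v) for v in sys.argv[1:]]
if a:
    tgt=np.r_[w(a[0],a[1]),a[2]]; d=M.inv().apply(tgt-p)/30; print("tool units",d.round(2))
    if len(a)>3:
        Mt=Ro.from_euler("xyz",[np.pi,0,yaw+a[3]]); print("turn units",np.degrees((M.inv()*Mt).as_rotvec()/5).round(2))
E
python3 go.py 0 62 242 3.1416
python3 - <<'E'
from st import *
for n,c,z in(("amber",(752,20),130),("cap",(590,560),18)): print(n,inv(onz(f,*full(*c),z)))
print("bin",[onz(f,u/1.5625,v/1.5625,100)[:2].round() for u,v in((75,265),(104,370))],"turq",onz(f,204/1.5625,404/1.5625,40)[:2])
E
```

```text
t 0.1 station [-288.6  587.9] z 241.5 yaw rel 2.813 F [ 0.1  0.3 -0.1] open 85.5
tool units [-1.476e+01 -1.349e+01  1.000e-02]
turn units [-0.02 -0.   -3.76]
amber [ 161.64855458 -146.47479515]
cap [-110.59576094  -29.93264416]
bin [array([519., 551.]), array([319., 485.])] turq [250.26914914 313.37875965]
```

Emit:
apply_moves(rows=[[0,0,0,0,0,-0.94],[0,0,0,0,0,-0.94],[0,0,0,0,0,-0.94],[0,0,0,0,0,-0.94]], claw=0)

```text
t: 0.43
position: [138.9, 607.2, 239.5]
eef_rot: [-3.135, -0.001, -3.025]
contact_force: [0.8, -0.4, 0.3]
opening: 38.8
```

```bash
python3 go.py -10 66 180 3.1416
```

```text
t 0.43 station [-289.1  586.3] z 239.5 yaw rel -3.129 F [ 0.8 -0.5  0.3] open 38.8
tool units [ -9.08 -17.45   2.09]
turn units [-0.07 -0.01  0.15]
```

Emit:
apply_moves(rows=[[-0.5,-0.97,0,0,0,0],[-0.5,-0.97,0,0,0,0],[-0.5,-0.97,0,0,0,0],[-0.5,-0.97,0,0,0,0],[-0.5,-0.97,0,0,0,0],[-0.5,-0.97,0,0,0,0],[-0.5,-0.97,0,0,0,0],[-0.5,-0.97,0,0,0,0],[-0.5,-0.97,0,0,0,0],[-0.5,-0.97,0,0,0,0],[-0.5,-0.97,0,0,0,0],[-0.5,-0.97,0,0,0,0],[-0.5,-0.97,0,0,0,0],[-0.5,-0.97,0,0,0,0],[-0.5,-0.97,0,0,0,0],[-0.5,-0.97,0,0,0,0]])

```text
t: 1.77
position: [438.9, 160.2, 234.4]
eef_rot: [-3.136, -0.013, -3.004]
contact_force: [1.6, 0.6, -0.4]
opening: 0.0
```

```bash
python3 go.py -10 66 180 3.1416
python3 - <<'E'
from h import *
f=grab_frame("wrist");np.savez("w1.npz",**{k:np.array(f[k]) for k in("pixels","K","pose")});print(np.round(f["K"],1).tolist(),np.round(f["pose"],3).tolist())
cv2.imwrite("pics/w1.png",cv2.resize(f["pixels"],(800,600),interpolation=cv2.INTER_CUBIC))
E
```

```text
t 1.77 station [-37.  110.8] z 234.4 yaw rel -3.107 F [ 1.7  0.4 -0.4] open 0.0
tool units [-0.87 -1.51  1.81]
turn units [-0.07 -0.15  0.39]
[[297.3, 0.0, 260.3], [0.0, 297.3, 189.1], [0.0, 0.0, 1.0]] [[-0.137, -0.956, -0.261, 371.479], [0.991, -0.134, -0.03, 152.608], [-0.006, -0.262, 0.965, 365.823], [0.0, 0.0, 0.0, 1.0]]
```

View pics/w1.png

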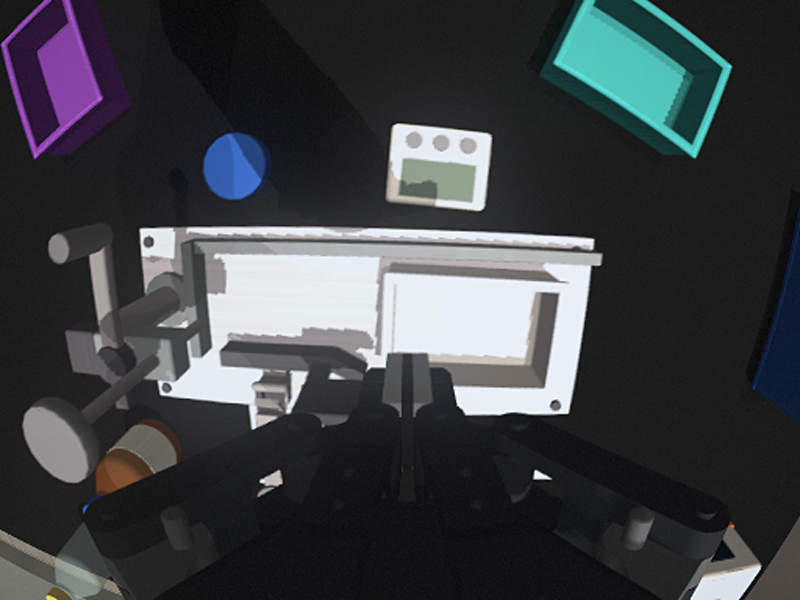

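```bash
cat >> h.py <<'E'
def rayw(f,u,v):
    K=f["K"];P=np.array(f["pose"]);a=(u-K[0][2]);b=(v-K[1][2]);r=np.hypot(a,b);th=r/K[0][0]
    d=np.array([np.sin(th)*a/r,-np.sin(th)*b/r,-np.cos(th)]);return P[:3,3],P[:3,:3]@d
def onzw(f,u,v,z):
    o,d=rayw(f,u,v);return o+d*(z-o[2])/d[2]
def cross(a,b):
    (o1,d1),(o2,d2)=a,b;t=np.linalg.lstsq(np.c_[d1,-d2],o2-o1,rcond=None)[0];return o1+t[0]*d1,o2+t[1]*d2
E
python3 - <<'E'
from st import *
g=dict(np.load("w1.npz"));k=1.5625
for n,c,z in(("c1",(140,228),6),("c2",(594,238),6),("c3",(570,413),6),("c4",(162,393),6),("fence end top",(602,260),26),("rimFN",(385,268),56),("rimRN",(567,281),56),("frontbase",(380,257),6),("paddle far edge",(362,362),116)):
    print(n,inv(onzw(g,c[0]/k,c[1]/k,z)).round(1))
hd=(60,439);print("head",[inv(x).round(1).tolist()+[x[2]] for x in cross(rayw(g,hd[0]/k,hd[1]/k),ray(f,*full(562,310)))])
E
```

```text
c1 [ -59.8 -124.3]
c2 [-61.4 263.5]
c3 [100.  265.6]
c4 [  99.2 -121.9]
fence end top [-46.8 264.1]
rimFN [-39.4  95.7]
rimRN [-35.3 224.9]
frontbase [-37.6  89.2]
paddle far edge [ 4.5 86.1]
head [[2.7, -39.6, np.float64(230.98904131298627)], [2.1, -39.9, np.float64(230.88103591303548)]]
```

```bash
sed -i 's/^def w(/T=T+R@[1,4.5]\ndef w(/' st.py; python3 go.py 0 65 180 3.1416
```

```text
t 1.82 station [-34.5  97.9] z 234.0 yaw rel -3.119 F [ 3.4 -5.1  0.2] open 0.2
tool units [-1.14 -1.1   1.8 ]
turn units [-0.14 -0.13  0.26]
```

Emit:
apply_moves(rows=[[-0.4,-0.4,0.5,-0.1,-0.1,0.15],[-0.4,-0.4,0.5,0,0,0.1],[-0.3,-0.3,0.7,0,0,0],[0,0,0.8,0,0,0],[0,0,0.8,0,0,0],[0,0,0.8,0,0,0],[0,0,0.3,0,0,0],[0,0,0,0,0,0],[0,0,0,0,0,0]])

```text
t: 2.57
position: [484.8, 115.4, 95.5]
eef_rot: [-3.137, 0.001, -3.053]
contact_force: [-0.1, -1.4, 0.5]
opening: 0.0
```

```bash
python3 go.py 15 65 92 3.1416
```

```text
t 2.57 station [ 3.1 56.9] z 95.5 yaw rel -3.157 F [-0.2 -1.4  0.5] open 0.0
tool units [-0.39  0.27  0.12]
turn units [-0.06  0.01 -0.17]
```

Emit:
apply_moves(rows=[[-0.3,0.27,0.1,0,0,-0.15],[-0.3,0,0,0,0,0],[-0.2,0,0,0,0,0],[-0.2,0,0,0,0,0],[0,0,0,0,0,0]])

```text
t: 2.98
position: [512.5, 126.7, 94.4]
eef_rot: [-3.136, -0.005, -3.039]
contact_force: [-5.1, 0.7, -1.8]
opening: 0.3
```

```bash
python3 go.py 69 65 92 3.1416
```

```text
t 2.98 station [31.9 65.3] z 94.4 yaw rel -3.143 F [-5.   1.2 -1.8] open 0.3
tool units [-1.24 -0.01  0.08]
turn units [-0.06 -0.05 -0.01]
```

Emit:
apply_moves(rows=[[-0.3,0,0,0,0,0],[-0.3,0,0,0,0,0],[-0.3,0,0,0,0,0],[-0.3,0,0,0,0,0],[-0.1,0,0,0,0,0],[0,0,0,0,0,0]])

```text
t: 3.48
position: [531.7, 128.5, 94.7]
eef_rot: [-3.131, -0.043, -3.036]
contact_force: [-7.7, 1.1, 1.8]
opening: 0.2
```

```bash
python3 go.py 69 65 92 3.1416
```

```text
t 3.48 station [51.1 65.2] z 94.7 yaw rel -3.139 F [-7.6  1.9  1.8] open 0.2
tool units [-0.6  -0.01  0.06]
turn units [-0.13 -0.49  0.03]
```

Emit:
apply_moves(rows=[[-0.4,0,0,0,-0.3,0],[-0.4,0,0,0,-0.2,0],[-0.3,0,0,0,-0.2,0],[-0.3,0,0,0,-0.1,0]])

```text
t: 3.82
position: [551.9, 130.5, 93.8]
eef_rot: [-3.124, -0.012, -3.032]
contact_force: [-27.1, -0.2, 19.8]
opening: 0.2
```

```bash
python3 go.py 69 65 92 3.1416
```

```text
t 3.82 station [71.4 65.1] z 93.8 yaw rel -3.135 F [-27.    2.6  19.8] open 0.2
tool units [ 0.08 -0.    0.06]
turn units [-0.2  -0.14  0.07]
```

Emit:
apply_moves(rows=[[0.4,0,0,0.1,0,0],[0.3,0,0,0,0,0],[0.4,0,0,0,0,0],[0.4,0,0,0,0,0],[0,0,0,0,0,0]])

```text
t: 4.23
position: [502.0, 124.0, 96.4]
eef_rot: [-3.114, -0.017, -3.033]
contact_force: [-0.8, 0.6, -0.4]
opening: -0.0
```

```bash
python3 go.py -10 65 180 3.1416
```

```text
t 4.23 station [21.1 63.7] z 96.4 yaw rel -3.137 F [-0.7  0.7 -0.4] open -0.0
tool units [ 1.09 -0.03 -2.77]
turn units [-0.31 -0.19  0.06]
```

Emit:
apply_moves(rows=[[0.5,0,-0.6,-0.1,-0.1,0],[0.2,0.4,-1,-0.1,-0.1,0],[0,0.8,-1,0,0,0],[0,1,-0.2,0,0,0.5],[0,1,0,0,0,1],[0,1,0,0,0,1],[0,1,0,0,0,1],[0,0,0,0,0,1],[0,0,0,0,0,1],[0,0,0,0,0,1],[0,0,0,0,0,1],[0,0,0,0,0,1],[0,0,0,0,0,1],[0,0,0,0,0,1],[0,0,0,0,0,1]], claw=38)

```text
t: 5.48
position: [494.8, 289.1, 193.1]
eef_rot: [3.111, 0.009, 2.189]
contact_force: [0.8, 0.4, 0.3]
opening: 38.2
```

```bash
python3 go.py -2 255 100 1.5708
python3 - <<'E'
from h import *
print(observe()["qpos"].round(2))
f=grab_frame("wrist");np.savez("w2.npz",**{k:np.array(f[k]) for k in("pixels","K","pose")})
cv2.imwrite("pics/w2.png",cv2.resize(f["pixels"],(800,600),interpolation=cv2.INTER_CUBIC))
E
```

```text
t 5.48 station [ 31.  228.7] z 193.1 yaw rel 2.085 F [0.8 0.3 0.3] open 38.2
tool units [ 1.33 -0.62  3.07]
turn units [0.37 0.02 5.89]
[-0.62  0.67  0.02  1.81 -0.    0.63  0.01]
```

View pics/w2.png

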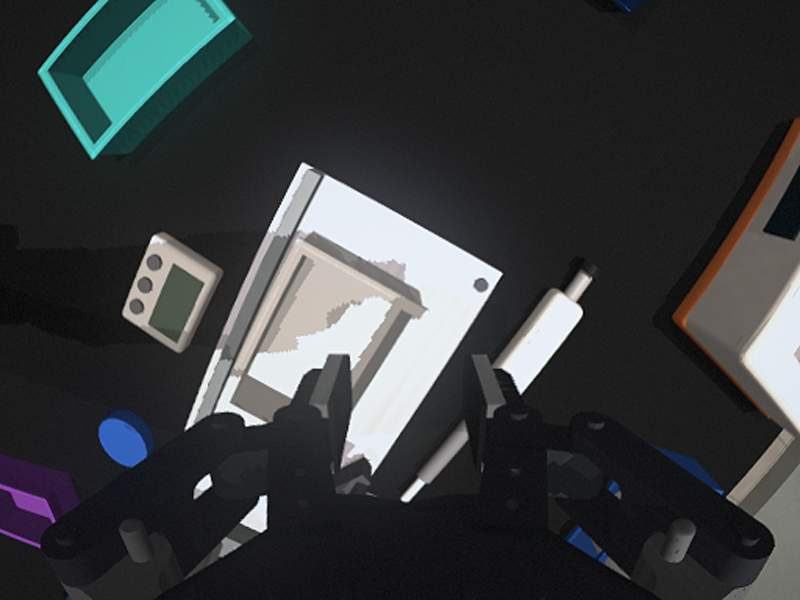

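Run:
```python
from st import *
g=dict(np.load("w2.npz"));k=1.5625
for n,c,z in(("deck -62,260",(302,163),6),("deck 100,260",(501,272),6),("rearNear",(303,237),56),("rearFar",(426,310),56),("base near",(312,232),6)):
    print(n,inv(onzw(g,c[0]/k,c[1]/k,z)).round(1))
```

```text
deck -62,260 [-61.1 259.7]
deck 100,260 [ 97.9 260.4]
rearNear [-32.  226.2]
rearFar [ 53.6 222.2]
base near [-32.7 220.6]
```

Emit:
apply_moves(rows=[[0.5,-0.2,0,0.1,0,1],[0.5,-0.2,0,0.1,0,1],[0,0,0,0.1,0,1],[0,0,0,0.1,0,1],[0,0,0,0,0,1],[0,0,0,0,0,0.8],[0,0,0,0,0,0]])

```text
t: 6.12
position: [474.1, 310.7, 196.2]
eef_rot: [3.135, -0.001, 1.666]
contact_force: [0.3, -0.4, -0.0]
opening: 37.8
```

```bash
python3 go.py -2 255 40 1.5708
```

```text
t 6.12 station [ 12.6 252.3] z 196.2 yaw rel 1.563 F [ 0.3 -0.5 -0. ] open 37.8
tool units [ 0.08 -0.52  5.2 ]
turn units [ 0.08 -0.01 -0.09]
```

Emit:
apply_moves(rows=[[0.05,-0.2,0.8,0,0,0],[0.05,-0.2,0.8,0,0,0],[0,0,0.8,0,0,0],[0,0,0.8,0,0,0],[0,0,0.8,0,0,0],[0,0,0.8,0,0,0],[0,0,0.5,0,0,0],[0,0,0,0,0,0],[0,0,0,0,0,0]], claw=30)

```text
t: 6.87
position: [472.6, 318.6, 35.2]
eef_rot: [3.12, -0.013, 1.697]
contact_force: [0.5, -0.3, 0.8]
opening: 30.1
```

```bash
python3 go.py 0 240 36 1.5708
```

```text
t 6.87 station [ 12.  260.3] z 35.2 yaw rel 1.593 F [ 0.5 -0.4  0.8] open 30.1
tool units [-0.67 -0.41 -0.04]
turn units [ 0.24 -0.15  0.26]
```

Emit:
apply_moves(rows=[[0,-0.3,0,0.1,-0.1,0.15],[0,-0.15,0,0.1,0,0.1],[-0.3,0,0,0,0,0],[-0.3,0,0,0,0,0],[0,0,0,0,0,0]])

```text
t: 7.28
position: [462.2, 299.1, 39.3]
eef_rot: [3.134, -0.008, 1.677]
contact_force: [0.6, -0.7, -0.5]
opening: 30.0
```

```bash
python3 go.py 0 75 36 1.5708
```

```text
t 7.28 station [ -0.4 242. ] z 39.3 yaw rel 1.574 F [ 0.5 -0.8 -0.5] open 30.0
tool units [-5.57 -0.    0.07]
turn units [ 0.09 -0.09  0.03]
```

Now push along -y, stopping short at about y 110 to check.

Emit:
apply_moves(rows=[[-0.25,0,0.1,0,-0.1,0],[-0.25,0,0.03,0,0,0],[-0.25,0,0,0,0,0],[-0.25,0,0,0,0,0],[-0.25,0,0,0,0,0],[-0.25,0,0,0,0,0],[-0.25,0,0,0,0,0],[-0.25,0,0,0,0,0],[-0.25,0,0,0,0,0],[-0.25,0,0,0,0,0],[-0.25,0,0,0,0,0],[-0.25,0,0,0,0,0],[-0.25,0,0,0,0,0],[-0.25,0,0,0,0,0],[-0.25,0,0,0,0,0],[-0.25,0,0,0,0,0]])

```text
t: 8.62
position: [478.0, 173.2, 36.5]
eef_rot: [3.128, -0.007, 1.682]
contact_force: [-0.5, 3.6, 2.1]
opening: 29.7
```

```bash
python3 go.py 0 75 36 1.5708
```

```text
t 8.62 station [  2.3 115.2] z 36.5 yaw rel 1.579 F [-0.1  3.7  2.1] open 29.7
tool units [-1.34 -0.09  0.  ]
turn units [ 0.16 -0.08  0.09]
```

Emit:
apply_moves(rows=[[-0.25,-0.05,0,0,0,0],[-0.25,-0.05,0,0,0,0],[-0.25,0,0,0,0,0],[-0.2,0,0,0,0,0],[-0.15,0,0,0,0,0]])

```text
t: 9.03
position: [479.2, 136.2, 36.5]
eef_rot: [3.127, -0.008, 1.682]
contact_force: [-0.6, 3.5, 3.3]
opening: 30.0
```

```bash
python3 go.py 0 75 36 1.5708
```

```text
t 9.03 station [-0.3 78.2] z 36.5 yaw rel 1.579 F [-0.2  3.5  3.3] open 30.0
tool units [-0.11  0.01  0.01]
turn units [ 0.17 -0.09  0.09]
```

Emit:
apply_moves(rows=[[-0.15,0,0,0,0,0],[-0.15,0,0,0,0,0]])

```text
t: 9.2
position: [480.2, 132.4, 36.5]
eef_rot: [3.125, -0.016, 1.686]
contact_force: [-3.9, 21.7, 4.2]
opening: 30.2
```

Emit:
apply_moves(rows=[[-0.15,0,0,0,0,0],[-0.15,0,0,0,0,0]])

```text
t: 9.37
position: [480.0, 132.9, 36.6]
eef_rot: [3.124, -0.028, 1.695]
contact_force: [-2.7, 13.0, 4.3]
opening: 30.3
```

```bash
python3 go.py 0 75 36 1.5708
```

```text
t 9.37 station [ 0.2 74.8] z 36.6 yaw rel 1.592 F [-1.3 13.2  4.3] open 30.3
tool units [ 0.   -0.01  0.02]
turn units [ 0.2  -0.32  0.24]
```

Emit:
apply_moves(rows=[[0.3,0,0,0.1,-0.2,0.1],[0.5,0,0,0.1,-0.1,0.1],[0.5,0,-0.2,0,0,0],[0.2,0,-0.8,0,0,0],[0,0,-0.9,0,0,0],[0,0,-0.9,0,0,0],[0,0,-0.9,0,0,0],[0,0,-0.9,0,0,0],[0,0,0,0,0,0]], claw=0)

```text
t: 10.12
position: [470.3, 168.4, 176.2]
eef_rot: [-3.12, 0.013, 1.666]
contact_force: [0.8, -0.3, 0.5]
opening: 0.3
```

```bash
python3 go.py 165 0 120 1.5708
python3 - <<'E'
from h import *
f=grab_frame("wrist");np.savez("w3.npz",**{k:np.array(f[k]) for k in("pixels","K","pose")})
s=grab_frame("scene");np.savez("s3.npz",**{k:np.array(s[k]) for k in("pixels","K","pose")})
a=cv2.resize(f["pixels"],None,fx=.78,fy=.78*1,interpolation=cv2.INTER_AREA);b=cv2.resize(s["pixels"][135:255,225:355],None,fx=3,fy=3,interpolation=cv2.INTER_CUBIC)
c=np.zeros((400,800,3),np.uint8);c[:a.shape[0],:a.shape[1]]=a;c[:360,405:795]=b;cv2.imwrite("pics/m3.png",c)
E
```

```text
t 10.12 station [ -5.8 111.2] z 176.2 yaw rel 1.562 F [ 0.8 -0.4  0.5] open 0.3
tool units [-3.63  5.77  1.8 ]
turn units [-0.25  0.15 -0.1 ]
```

View pics/m3.png

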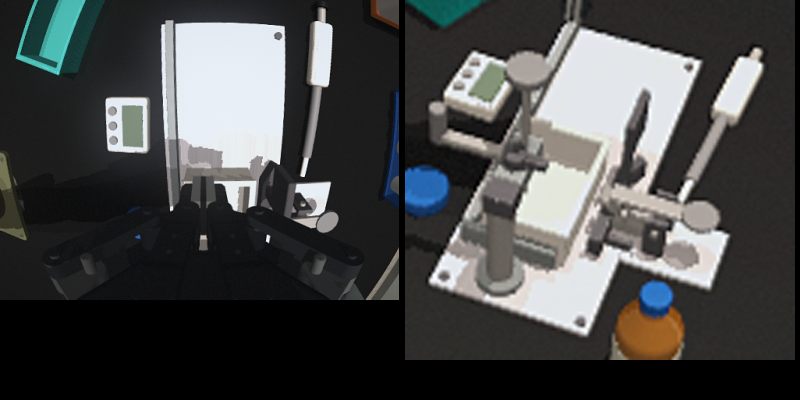

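The trough is home against the end stop, and the jaw's paddle at (640,135) stands back, latched open. Now the pad.

Emit:
apply_moves(rows=[[-0.3,0.8,0,-0.2,0.1,0],[-0.5,0.85,0,-0.05,0,-0.1],[-0.55,0.85,0,0,0,0],[-0.55,0.85,0,0,0,0],[-0.55,0.85,0,0,0,0],[-0.55,0.85,0,0,0,0],[-0.4,0.6,0,0,0,0],[0,0,0,0,0,0],[0,0,0,0,0,0]])

```text
t: 10.97
position: [641.6, 70.4, 152.0]
eef_rot: [-3.101, 0.015, 1.672]
contact_force: [-0.8, 1.0, -0.6]
opening: -0.0
```

```bash
python3 go.py 165 0 95 1.5708
python3 - <<'E'
from st import *
for n in("s3","scene0"):
    s=dict(np.load(n+".npz"))
s=dict(np.load("s3.npz"));q=lambda u,v:((u-405+.5)/3-.5+225,(v+.5)/3-.5+135)
print("pad scene",inv(onz(s,*q(701,215),64)))
g=dict(np.load("w3.npz"));print("pad wrist",inv(onzw(g,327/.78,222/.78,64)))
E
```

```text
t 10.97 station [154.4  -4. ] z 152.0 yaw rel 1.569 F [-0.6  1.1 -0.6] open -0.0
tool units [0.16 0.43 1.88]
turn units [-0.47  0.17 -0.03]
pad scene [166.16151332   1.80089426]
pad wrist [163.63126663   2.18347351]
```

Emit:
apply_moves(rows=[[0.15,0.45,0.2,-0.3,0.1,0],[0.05,0.1,0.6,-0.15,0.1,0],[0,0,0.6,0,0,0],[0,0,0.5,0,0,0],[0,0,0,0,0,0],[0,0,0,0,0,0]])

```text
t: 11.47
position: [646.9, 78.2, 84.6]
eef_rot: [-3.123, -0.003, 1.672]
contact_force: [0.1, -0.0, -0.1]
opening: 0.1
```

```bash
python3 go.py 167 1 76 1.5708
```

```text
t 11.47 station [160.5   3.2] z 84.6 yaw rel 1.568 F [ 0.1 -0.  -0.1] open 0.1
tool units [-0.07  0.22  0.28]
turn units [-0.21 -0.03 -0.03]
```

Emit:
apply_moves(rows=[[-0.07,0.22,0.1,-0.2,0,0],[0,0,0.2,0,0,0],[0,0,0.2,0,0,0],[0,0,0.2,0,0,0],[0,0,0.2,0,0,0]])

```text
t: 11.88
position: [657.8, 78.1, 60.4]
eef_rot: [3.131, -0.003, 1.673]
contact_force: [-4.1, -0.3, 25.2]
opening: 0.2
```

```bash
python3 go.py 167 1 64 1.5708
```

```text
t 11.88 station [171.3   2. ] z 60.4 yaw rel 1.57 F [-4.1  0.1 25.2] open 0.2
tool units [-0.03 -0.14 -0.12]
turn units [ 0.12 -0.04 -0.01]
```

Emit:
apply_moves(rows=[[0,0,-0.4,0.1,0,0],[0,0,-0.9,0,0,0],[0,0,-0.9,0,0,0],[0,0,-0.9,0,0,0],[0,0,-0.9,0,0,0],[0,0,-0.9,0,0,0],[0,0,-0.9,0,0,0],[0,0,-0.9,0,0,0],[0,0,-0.9,0,0,0],[0,0,0,0,0,0]])

```text
t: 12.72
position: [653.2, 77.0, 290.8]
eef_rot: [-3.125, -0.003, 1.673]
contact_force: [0.9, 0.0, -0.3]
opening: 0.2
```

```bash
python3 go.py 0 -42 290 1.5708
python3 - <<'E'
from h import *
s=grab_frame("scene");t=grab_frame("top")
np.savez("s4.npz",**{k:np.array(s[k]) for k in("pixels","K","pose")})
c=np.zeros((400,800,3),np.uint8)
c[:360,:390]=cv2.resize(s["pixels"][135:255,225:355],None,fx=3,fy=3,interpolation=cv2.INTER_CUBIC)
c[:300,392:797]=cv2.resize(t["pixels"][120:220,130:265],None,fx=3,fy=3,interpolation=cv2.INTER_CUBIC)
cv2.imwrite("pics/m4.png",c)
E
```

```text
t 12.72 station [166.6   1.3] z 290.8 yaw rel 1.569 F [ 0.9 -0.1 -0.3] open 0.2
tool units [-1.45 -5.55  0.11]
turn units [-0.18 -0.04 -0.02]
```

View pics/m4.png

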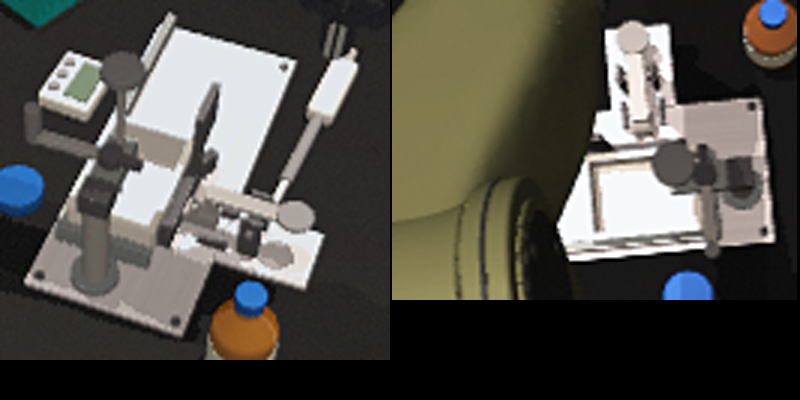

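The jaw has snapped shut and the trough sits between jaw and fence, pressed to the end stop. Next is the probe head, seen at (122,70) in the left panel.

Emit:
apply_moves(rows=[[-0.2,-0.7,-0.1,-0.1,0,0],[-0.22,-0.85,-0.1,-0.1,0,0],[-0.22,-0.85,-0.1,0,0,0],[-0.22,-0.85,0,0,0,0],[-0.22,-0.85,0,0,0,0],[-0.22,-0.85,0,0,0,0],[-0.15,-0.5,0,0,0,0],[0,0,0,0,0,0],[0,0,0,0,0,0]])

```text
t: 13.57
position: [473.1, 14.6, 281.3]
eef_rot: [-3.101, -0.004, 1.676]
contact_force: [0.0, 0.4, 0.3]
opening: 0.0
```

```bash
python3 go.py 0 -42 265 1.5708
python3 - <<'E'
from st import *
s=dict(np.load("s4.npz"));f=s
q=lambda u,v:((u+.5)/3-.5+225,(v+.5)/3-.5+135)
for z in (229,233,237,241): print("head scene",z,inv(onz(s,*q(123,70),z)))
E
```

```text
t 13.57 station [-18.9 -42.1] z 281.3 yaw rel 1.572 F [0.  0.4 0.3] open 0.0
tool units [-0.    0.65  0.52]
turn units [-0.46 -0.04  0.02]
head scene 229 [ -1.0809056  -34.73236716]
head scene 233 [  0.23082103 -38.48296129]
head scene 237 [  1.54254765 -42.23355543]
head scene 241 [  2.85427427 -45.98414956]
```

Emit:
apply_moves(rows=[[0,0.4,0.1,-0.3,0,0],[0,0.3,0.3,-0.15,0,0],[0,0,0.3,0,0,0],[0,0,0,0,0,0]])

```text
t: 13.9
position: [496.4, 18.8, 256.0]
eef_rot: [-3.14, -0.005, 1.678]
contact_force: [-0.7, -0.8, 0.1]
opening: 0.0
```

```bash
python3 go.py 0 -42 248 1.5708
```

```text
t 13.9 station [  4.7 -40.3] z 256.0 yaw rel 1.574 F [-0.8 -0.8  0.1] open 0.0
tool units [-0.06 -0.16  0.27]
turn units [-0.02 -0.05  0.04]
```

Emit:
apply_moves(rows=[[-0.06,-0.16,0.2,0,0,0],[0,0,0.25,0,0,0],[0,0,0.25,0,0,0],[0,0,0.25,0,0,0],[0,0,0.25,0,0,0],[0,0,0.25,0,0,0],[0,0,0.2,0,0,0]])

```text
t: 14.48
position: [493.9, 17.6, 202.2]
eef_rot: [3.141, -0.005, 1.679]
contact_force: [0.1, -0.1, 1.7]
opening: 0.1
```

```bash
python3 go.py 0 -42 192 1.5708
```

```text
t 14.48 station [  2.1 -41.3] z 202.2 yaw rel 1.575 F [ 0.1 -0.1  1.7] open 0.1
tool units [-0.03 -0.07  0.34]
turn units [ 0.   -0.05  0.05]
```

Emit:
apply_moves(rows=[[0,-0.05,0.12,0,0,0],[0,0,0.1,0,0,0]])

```text
t: 14.65
position: [492.8, 17.6, 194.2]
eef_rot: [3.141, -0.005, 1.679]
contact_force: [-0.8, -0.6, 1.7]
opening: 0.2
```

Emit:
apply_moves(rows=[[0,0,0.1,0,0,0]])

```text
t: 14.73
position: [492.9, 17.5, 191.1]
eef_rot: [3.141, -0.005, 1.679]
contact_force: [-5.1, 0.2, 32.0]
opening: 0.1
```

Emit:
apply_moves(rows=[[0,0,0.1,0,0,0]])

```text
t: 14.82
position: [493.2, 17.6, 190.4]
eef_rot: [3.14, -0.005, 1.678]
contact_force: [-12.0, -0.4, 59.1]
opening: 0.2
```

Emit:
apply_moves(rows=[[0,0,0.1,0,0,0]])

```text
t: 14.9
position: [493.1, 17.5, 190.4]
eef_rot: [3.138, -0.006, 1.678]
contact_force: [-10.1, 0.9, 42.7]
opening: 0.3
```

Emit:
apply_moves(rows=[[0,0,-0.3,0,0,0],[0,0,-0.6,0,0,0],[0,0,-0.6,0,0,0],[0.05,-0.7,0,0,0,0],[0.1,-0.9,0,0,0,0],[0.05,-0.8,0,0,0,0],[0,0,0,0,0,0],[0,0,0,0,0,0]])

```text
t: 15.57
position: [417.6, 15.8, 238.6]
eef_rot: [3.135, -0.007, 1.678]
contact_force: [0.4, 0.2, -0.5]
opening: 0.2
```

```bash
python3 go.py -75 -36 172 1.5708
python3 - <<'E'
from h import *
f=grab_frame("wrist");s=grab_frame("scene")
for n,g in(("w5",f),("s5",s)): np.savez(n+".npz",**{k:np.array(g[k]) for k in("pixels","K","pose")})
c=np.zeros((400,800,3),np.uint8)
a=cv2.resize(f["pixels"],None,fx=.78,fy=.78,interpolation=cv2.INTER_AREA);c[:a.shape[0],:a.shape[1]]=a
c[:360,405:795]=cv2.resize(s["pixels"][135:255,225:355],None,fx=3,fy=3,interpolation=cv2.INTER_CUBIC)
cv2.imwrite("pics/m5.png",c)
E
```

```text
t 15.57 station [-74.  -35.2] z 238.6 yaw rel 1.574 F [ 0.5  0.2 -0.5] open 0.2
tool units [-0.04 -0.05  2.22]
turn units [ 0.08 -0.07  0.04]
```

View pics/m5.png

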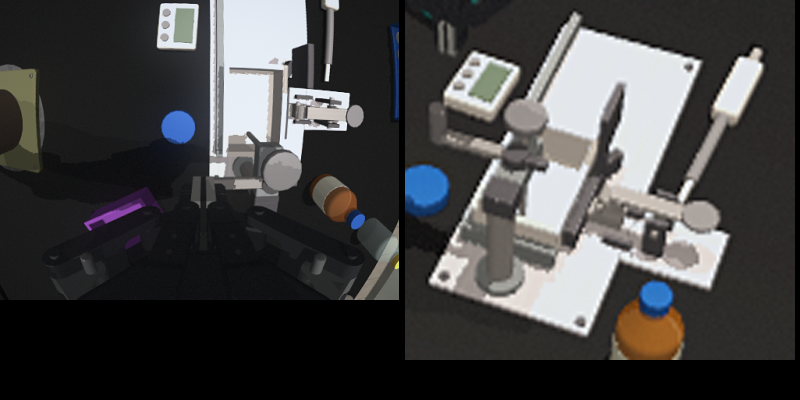

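Probe head is down at (527,115), the jaw is shut and the lever post at (437,108) is not yet moved. Descend beside the post.

Emit:
apply_moves(rows=[[0,0,0.6,0,0,0],[0,0,0.6,0,0,0],[0,0,0.6,0,0,0],[0,0,0.35,0,0,0],[0,0,0,0,0,0]])

```text
t: 16.08
position: [427.1, 17.2, 171.7]
eef_rot: [3.124, -0.007, 1.678]
contact_force: [-0.2, -0.4, -0.4]
opening: 0.0
```

```bash
python3 go.py -76 -47 170 1.5708
```

```text
t 16.08 station [-64.5 -34.8] z 171.7 yaw rel 1.574 F [-0.2 -0.4 -0.4] open 0.0
tool units [-0.41 -0.39  0.05]
turn units [ 0.2  -0.08  0.04]
```

Emit:
apply_moves(rows=[[0,-0.4,0,0.2,0,0],[-0.2,-0.05,0,0,0,0],[-0.25,0,0,0,0,0],[-0.25,0,0,0,0,0],[-0.25,0,0,0,0,0]])

```text
t: 16.5
position: [417.6, -12.9, 172.0]
eef_rot: [-3.142, -0.008, 1.681]
contact_force: [0.7, 2.5, -2.7]
opening: -0.2
```

```bash
python3 go.py -76 -88 170 1.5708
```

```text
t 16.5 station [-77.  -63.7] z 172.0 yaw rel 1.578 F [ 0.9  2.4 -2.7] open -0.2
tool units [-0.81  0.03  0.06]
turn units [-0.   -0.09  0.08]
```

Emit:
apply_moves(rows=[[-0.3,0,0,0,0,0],[-0.3,0,0,0,0,0],[-0.25,0,0,0,0,0],[-0.25,0.12,0,0,0,0],[-0.25,0.14,0,0,0,0],[-0.25,0.14,0,0,0,0]])

```text
t: 17.0
position: [439.6, -62.1, 174.0]
eef_rot: [3.132, -0.011, 1.683]
contact_force: [0.3, 4.9, 0.1]
opening: 0.2
```

```bash
python3 go.py -50 -127 170 1.5708
```

```text
t 17.0 station [ -60.2 -114.9] z 174.0 yaw rel 1.58 F [0.8 4.9 0.1] open 0.2
tool units [-0.41  0.34  0.13]
turn units [ 0.11 -0.12  0.1 ]
```

Emit:
apply_moves(rows=[[0,-0.3,0.05,0,0,0],[-0.1,-0.25,0.05,0.1,0,0],[-0.35,0,0,0,0,0],[-0.35,0,0,0,0,0],[0,0,0,0,0,0]])

```text
t: 17.42
position: [423.5, -93.4, 170.4]
eef_rot: [-3.14, -0.008, 1.679]
contact_force: [0.0, 0.4, -0.6]
opening: -0.0
```

```bash
python3 go.py -63 -134 170 1.5708
```

```text
t 17.42 station [ -79.5 -144.4] z 170.4 yaw rel 1.575 F [ 0.1  0.4 -0.6] open -0.0
tool units [0.34 0.55 0.01]
turn units [-0.01 -0.09  0.05]
```

Emit:
apply_moves(rows=[[0.2,0.2,0,0,0,0],[0.05,0.25,0,0,0,0],[0,0.2,0,0,0,0],[0,0.15,0,0,0,0]])

```text
t: 17.75
position: [443.1, -83.2, 169.9]
eef_rot: [-3.132, -0.007, 1.676]
contact_force: [-5.1, -4.9, 0.3]
opening: 0.2
```

```bash
python3 go.py -48 -136 170 1.5708
```

```text
t 17.75 station [ -58.9 -136.3] z 169.9 yaw rel 1.572 F [-5.5 -4.4  0.3] open 0.2
tool units [ 0.01  0.36 -0.01]
turn units [-0.11 -0.09  0.02]
```

Emit:
apply_moves(rows=[[0,0.2,0,0,0,0],[0,0.2,0,0,0,0]])

```text
t: 17.92
position: [452.1, -82.7, 169.1]
eef_rot: [-3.123, -0.006, 1.675]
contact_force: [-3.0, -2.3, 1.4]
opening: 0.3
```

Emit:
apply_moves(rows=[[0,0.2,0,0,0,0]])

```text
t: 18.0
position: [455.7, -82.9, 168.7]
eef_rot: [-3.117, -0.006, 1.675]
contact_force: [-9.6, -7.4, 6.5]
opening: -0.1
```

```bash
python3 go.py -48 -136 170 1.5708
```

```text
t 18.0 station [ -46.3 -137.3] z 168.7 yaw rel 1.571 F [-10.3  -6.4   6.5] open -0.1
tool units [ 0.04 -0.06 -0.04]
turn units [-0.28 -0.06  0.  ]
```

Emit:
apply_moves(rows=[[0.03,0.2,-0.03,-0.1,0,0]])

```text
t: 18.08
position: [457.1, -83.3, 168.8]
eef_rot: [-3.115, -0.004, 1.672]
contact_force: [-13.0, -8.1, 5.5]
opening: 0.0
```

Emit:
apply_moves(rows=[[0.03,0.2,-0.03,-0.1,0,0]])

```text
t: 18.17
position: [457.1, -83.5, 168.8]
eef_rot: [-3.11, -0.004, 1.67]
contact_force: [-11.9, -5.7, 4.6]
opening: -0.1
```

```bash
python3 go.py -48 -136 170 1.5708
```

```text
t 18.17 station [ -45. -138.] z 168.8 yaw rel 1.566 F [-12.4  -4.5   4.6] open -0.1
tool units [ 0.07 -0.1  -0.04]
turn units [-0.36 -0.05 -0.05]
```

Blocked (no motion, 13 N). Back off along -x, up and clear, then look.

Emit:
apply_moves(rows=[[0,-0.4,0,0,0,0],[0,-0.6,0,-0.2,0,0],[0,-0.4,-0.5,-0.1,0,0],[0,0,-1,0,0,0],[0,0,-1,0,0,0],[0,0,-1,0,0,0],[0,0,-1,0,0,0],[0,0,0,0,0,0],[0,0,0,0,0,0]])

```text
t: 18.92
position: [420.9, -82.1, 310.9]
eef_rot: [3.14, -0.007, 1.681]
contact_force: [-0.6, 0.9, -0.5]
opening: -0.0
```

```bash
python3 go.py
python3 - <<'E'
from h import *
f=grab_frame("wrist");s=grab_frame("scene")
for n,g in(("w6",f),("s6",s)): np.savez(n+".npz",**{k:np.array(g[k]) for k in("pixels","K","pose")})
c=np.zeros((600,800,3),np.uint8)
a=cv2.resize(f["pixels"],(400,300),interpolation=cv2.INTER_AREA);c[:300,:400]=a
c[:600,150:]=cv2.resize(s["pixels"][135:255,225:355],(650,600),interpolation=cv2.INTER_CUBIC);c[450:,:200]=cv2.resize(a,(200,150))
cv2.imwrite("pics/m6.png",c)
E
```

```text
t 18.92 station [ -80.9 -132.9] z 310.9 yaw rel 1.577 F [-0.5  0.9 -0.5] open -0.0
```

View pics/m6.png

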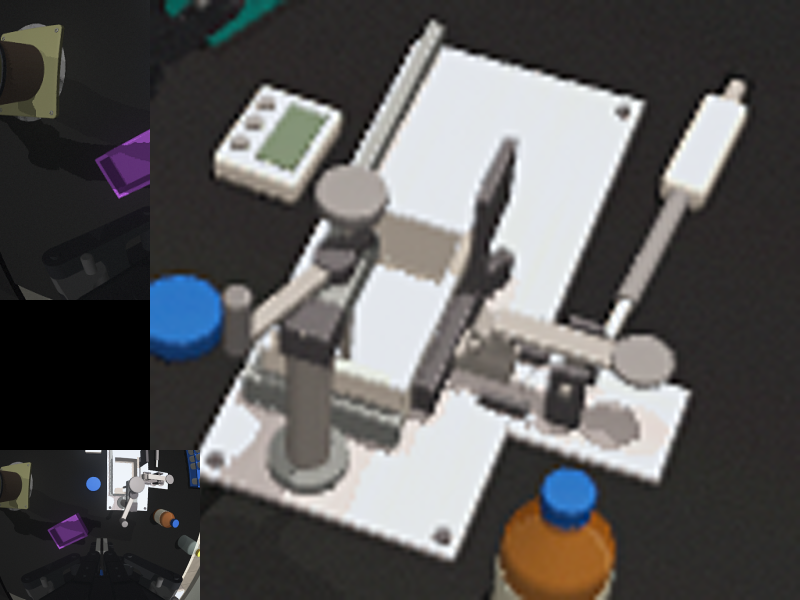

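Run:
```python
from st import *
s=dict(np.load("s6.npz"));q=lambda u,v:((u-150+.5)/5-.5+225,(v+.5)/5-.5+135)
p=inv(onz(s,*q(237,290),184));print("post",p,"angle",np.arctan2(-(p[1]+66),-p[0]))
for z in(177,181,185):print("head",z,inv(onz(s,*q(351,190),z)))
print("paddle top now/initial",inv(onz(s,*q(512,140),116)),inv(onz(s,*q(498,138),116)))
print("rim corners",[inv(onz(s,*q(*c),56)).round(1) for c in((404,402),(256,352))])
t=grab_frame("top");g=grab_frame("wrist")
k=lambda z:dict(np.load(z))["pixels"].astype(int)
c=np.zeros((400,800,3),np.uint8)
c[:,:400]=cv2.resize(g["pixels"][0:130,230:360],(400,400),interpolation=cv2.INTER_CUBIC)
c[:300,400:]=cv2.resize(t["pixels"],(400,300),interpolation=cv2.INTER_AREA)
cv2.imwrite("pics/m7.png",c)
```

```text
post [ -27.38771034 -131.56762659] angle 1.175123593158619
head 177 [ -0.58685446 -38.26375038]
head 181 [  0.64018851 -41.76198458]
head 185 [  1.86723147 -45.26021878]
paddle top now/initial [53.99121247 88.51136947] [45.84873795 86.93749909]
rim corners [array([ 48.7, -73.5]), array([-42.7, -72.1])]
```

View pics/m7.png

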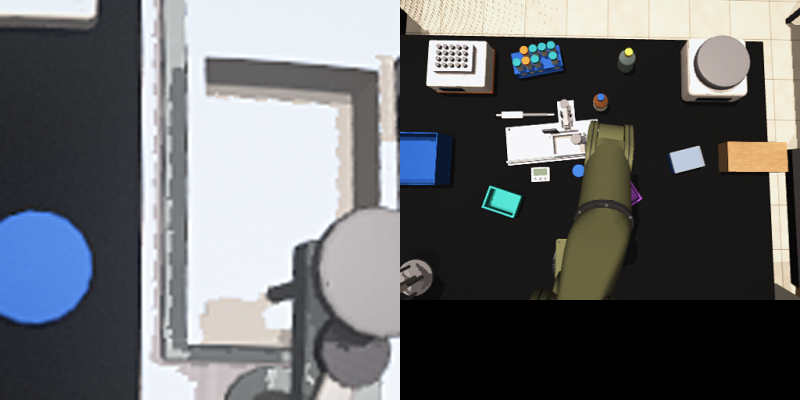

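The wrist crop shows the trough tight in the corner of fence and end stop. The head measures 181 high, the lever is at about 1.18 rad and stood blocked under 13 N, and the paddle has moved 8 mm. The bystanders look undisturbed. I am handing in.

```bash
python3 -c "
from h import *
print(finish_job())"
```

```text
the job is handed in; nothing more can be done
None
```

The job is done in the order asked and handed in at about 19 s. I pushed the jaw back until it latched and slid the trough home. Pressing the pad then let the jaw snap shut, after which I lowered the probe to the floor and swung the lever until it blocked.

What the last checks showed:

| Check | Measured | Expected |
|---|---|---|
| Jaw paddle offset from closed | about 8 mm | about 8 mm with the trough clamped |
| Probe head height | about 181 mm (tip about 11) | 181 mm, so the tip is on the trough floor |
| Lever angle | about 1.18 rad, no further motion at about 13 N | about 1.2 rad |
| Trough | tight to the fence and end stop in the wrist picture | home |
| Other things on the bench | look unmoved; the tip box was only seen in the top view | unmoved |

Three things were off or disagreed:
- **Camera offset:** the top view placed the station about 6 mm off in y from the scene and wrist views. I used a weighted mean, and the contacts then fell within 1 to 2 mm of prediction.
- **Rim points:** the last trough-rim points from the scene view read 6 to 10 mm off. I put this down to the white-on-white edge and trusted the wrist picture and the contact at y 75.
- **Probe push:** I pressed on for two rows after the tip touched, and the measured force briefly reached about 60 N through the fingertips. That is under the 120 N wrist limit, and I took the 40 N limit to apply only to the arm and gripper body.

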